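Close the slide tray against the light

ROBOT

A 7-joint arm with a two-finger parallel gripper is mounted at the origin on the work surface. World frame = base frame: x ahead of the robot, y to its left, z up, the work surface at z = 0. Lengths are in m, angles in rad, forces in N, time in s.
With the tool pointing down it reaches from about 0.4 to 0.9 m from the base axis. Payload 5.5 kg.
Tool frame: the origin (TCP) lies midway between the tips of the shut fingers; the grasp point (between the pads) lies 19 mm behind it (env.grip_point_offset is the distance from the TCP to the grasp point, in m); x points along the fingers, y is the direction in which the jaws open and shut, and the axes are right-handed (so a half turn about x gives the same grasp; the last joint's range is limited). The gripper opens to 92 mm and grips with 3 to 60 N. Pads are 19 mm wide; open, the fingers measure 130 mm over their backs; the gripper's body (75 mm by 190 mm) begins 47 mm behind the grasp point.
Start: joints at [-0.946, 0.501, -0.427, 1.55, 0.221, 1.138, -0.21], TCP at [0.23, 0.608, 0.195] pointing down, gripper open.
Joint ranges: [-2.88, 2.88], [-0.31, 2.03], [-1.54, 1.56], [0.2, 2.42], [-1.41, 4.55], [0.19, 2.02], [-2.57, 2.57]. Speed limits (rad/s): [2.57, 2.57, 3.14, 3.14, 3.14, 3.14, 3.14].

INTERFACE

Orientations are given as a unit quaternion [w, x, y, z].
In Python, from plant import env, capture gives the robot as it stands. The module is installed in compiled form; this text tells all that it offers.
- The arm moves only by the tool drive_tool, never from a script. Its argument "deltas" is a list of rows, each a list of 2 entries, a list of its own where there are three numbers: the shift along the tool's x, y, z in cm, then the turn about the tool's x in rad. In form: [[[x, y, z], twist], ...]. A call has exactly 5 rows; each row shifts and turns the commanded pose from where the row before left it, along the tool's axes as they then stand; what a row does not reach is not made up. A row lasts 1/8 s, in which the tool goes at most 62.5 mm and 10.7 degrees, less where a joint would pass 70% of its speed; a pose out of reach is approached as far as the arm can. A call with a gripper value outside its range is refused whole. "claw" is the opening in per cent of the stroke, from 0 (shut) to 100 (fully open), set as the call begins (left out, the last holds). The fingers move at their own pace and stop on an object; the grip force is fixed at half the most. Time passes only in rows, so rows that do not move let the fingers close, or fill a call up. It gives the time, the measured TCP pose, the force and the opening at its end, in the units of the state.
- env.observe(): the state, without advancing time (a new reading comes with each control period).
- capture(name): name is "side" or "top"; returns a dict with "frame" (400x640x3 uint8, red, green, blue), "mtx" (3x3 intrinsics, pixels), "R" (3x3) and "t" (3): a world point X has camera coordinates R X + t. Camera axes: x right, y down, z forward; pixel columns grow to the right and rows downward; lengths in m; the calibration is good to about 2 mm. A picture is of the moment at which its call begins. There is no depth.
- env.finish_job(): hands the job in, once; it reports no verdict.
The state is a dict: "clock": time; "joints": joint angles; "qd": joint speeds; "joint_efforts": joint torques, N m; "tool_pos": TCP position; "orientation": TCP orientation; "contact_force": force on the tool from outside, world axes, zero at the start; "torque": the same for the moment, N m; "width": finger opening in m.
Only numpy, scipy, OpenCV 4.12 (cv2) and the standard library are available. Lean on these libraries where they do the work, as an engineer would, in place of code of your own. Each camera call takes 0.05 s, during which the arm holds its last target. There are 200 camera calls.

TASK

The stained slides in the aluminium slide tray must be kept dark: with the fingertips, push the tray's open cover up and over its hinge and lay it gently down until it lies flat on the tray all along, pushing on the outside of the cover only. Nothing is to be gripped or lifted; do not let the cover slap down, keep off the slides and the cover's lining, and leave the tray and everything round it standing where it is. Finish clear of everything.

Things in the scene. Friction and masses are not known exactly. Their poses are not given: they have to be found in the camera images.
- tray: loose aluminium tray, 118 mm (its x) by 214 mm (its y) by 12 mm high, 0.6 kg, standing on the bench, with six slots side by side along its y, five of them holding a glass slide (76 mm long along x). Origin: centre of its underside. Its x axis points from the hinged long side (the one on the robot's left) to the opposite long side, z up.
- spine (a point): middle of the cover's hinge axis, which runs along the tray's y axis; 64 mm from the tray's centre towards its -x and 13.5 mm above the bench.
- cover (a joint): opening angle of the cover (rad): 0 = closed, lying flat on the tray; about 1.57 = upright; at the start it is open, 2.4 to 2.75, slanting up from the hinge towards the robot's left, its free edge 60 to 100 mm above the bench and nothing beneath it; stop at 3.05. The hinge is stiff: the cover stays at whatever angle it is left, and turning it takes up to about 0.17 N m (1 to 2 N near the free edge).
- cover_edge (a point): middle of the cover's free edge, mid-thickness, 126 mm from the hinge axis. The cover is a flat dark-grey rigid plastic panel, 120 mm wide (from 6 to 126 mm from the hinge axis) by 214 mm along the hinge, 3 mm thick, 90 g; the hinge axis lies in its middle plane.
- cover_outside (a point): centre of the cover's outside face, 66 mm from the hinge axis, where a white index card is stuck. Its x axis runs from hinge to free edge, z out of the face. The outside faces down and to the robot's left while the cover is open, and up when it is closed: its top is then 15 mm above the bench and the free edge overhangs the far side of the tray by 3 mm.
- lining: soft grey lining on the cover's inside, 106 by 203 mm, 2 mm thick, starting 9 mm in from the free edge and 5 mm in from the side edges; not to be touched. Origin: its centre.
- slides: the five glass slides in the tray, their tops about 9 mm above the bench; not to be touched. Origin: the tray's middle, under the slides.
- oil_bottle: bystander: amber dropper bottle with black cap and rubber bulb, 28 mm across, 88 mm tall, beside the tray or cover. Origin: centre of its underside.
- stain_jar: bystander: round glass staining jar with white lid, 68 mm across the foot, 97 mm tall, beside the tray. Origin: centre of its underside.
- coverslip_box: bystander: small white box with clear lid, 52 by 52 by 34 mm, beside the tray or cover. Origin: centre of its underside.
- petri_dish: bystander: closed petri dish, 91 mm across, 16 mm high, beside the tray. Origin: centre of its underside.
- forceps: bystander: steel forceps lying flat beyond the tray, 124 mm long, 6 mm high. Origin: its middle, at the bench.
- slide_mailer: bystander: flat white plastic slide mailer, 34 by 97 by 12 mm, lying beyond the tray. Origin: its middle, at the bench.

How it is judged:
At the end, for the whole second after the job is handed in: The cover lies flat on the tray (opening angle under 0.05 rad, about 6 mm at the free edge) and at rest; the tray stands flat on the bench within 30 mm of where it was, and each bystander within 20 mm of where it was (value of joint cover below 0.05 rad and velocity of joint cover between -0.05 and 0.05 rad/s and distance of tray from where it was at the start of the episode below 0.03 m and height (world z) of tray below 0.004 m and angle between tray's own z axis and vertical below 0.03 rad and linear speed of tray below 0.01 m/s and distance of each of oil_bottle, stain_jar, coverslip_box, petri_dish, forceps, slide_mailer from where it was at the start of the episode below 0.02 m); the robot touches nothing.
It fails at once if the tray is lifted (more than 8 mm), tipped, or shoved more than 30 mm from its place (height (world z) of tray above 0.008 m or angle between tray's own z axis and vertical above 0.1 rad or distance of tray from where it was at the start of the episode above 0.03 m).
It fails at once if the cover slaps down: it closes faster than 3 rad/s in the last 0.3 rad (value of joint cover below 0.3 rad and velocity of joint cover below -3 rad/s).
It fails at once if the fingers touch the slides or the cover's inside lining (pinching it or pulling from inside) (contact force between the fingers and lining above 1 N or contact force between the fingers and slides above 1 N).
It fails at once if the fingers press on the tray or cover with more than 40 N (contact force between the fingers and tray above 40 N).
It fails at once if a bystander is displaced by more than 20 mm or knocked over (distance of any of oil_bottle, stain_jar, coverslip_box, petri_dish, forceps, slide_mailer from where it was at the start of the episode above 0.02 m or angle between any of oil_bottle, stain_jar, coverslip_box, petri_dish, forceps, slide_mailer's own z axis and vertical above 0.3 rad).
It also fails if it takes over 45 s, if anything falls off the work surface, if the arm or the gripper's body presses on something with over 40 N, if the wrist force passes 120 N, or if a joint passes its speed limit or range.

## Working session

There is one attempt and no reset: what is moved stays moved. The work goes in short steps, Python scripts to look and compute and a tool call to move; the robot and the scene stay as the last step left them, time stands still between calls to the robot, and variables do not carry over. Pictures are saved under pics/ and viewed, about 8 in all and at most 12, crops included, and the job is handed in when it is done.

Besides the shell and the picture viewer there is one more tool, called after "Request:" as name([rows], argument=value, ...), one row to a line, values as JSON. drive_tool: Moves the arm, as the interface text tells. Its arguments: {"type":"object","properties":{"deltas":{"type":"array","items":{"type":"array"}},"claw":{"type":"number"}},"required":["deltas"]}

```bash
mkdir -p pics; python3 - <<'E'
from plant import env,capture
import cv2,numpy as np
s=env.observe();print(s)
for n in("side","top"):
    c=capture(n);cv2.imwrite(f"pics/{n}0.png",c["frame"][:,:,::-1]);print(n,c["mtx"],c["R"],c["t"])
    np.savez(f"{n}0.npz",**c)
E
```

```text
{'clock': 0.0, 'joints': array([-0.94583127,  0.50183253, -0.42681671,  1.551419  ,  0.22083771,
        1.13828703, -0.21030459]), 'qd': array([-1.71772557e-04, -4.46632907e-05, -8.46189382e-04, -2.12085235e-03,
        1.46299228e-03,  2.46243752e-03, -4.91030900e-04]), 'joint_efforts': array([ 2.35522939e-04, -5.66593266e+01, -5.81616417e+00, -2.79098350e+01,
       -6.85943943e-02,  3.09939170e-02,  1.82585818e-04]), 'tool_pos': array([0.22982741, 0.60722577, 0.19400317]), 'orientation': array([ 0.69543973,  0.12652768,  0.69571123, -0.12782884]), 'contact_force': array([-0.27516627, -0.1984431 , -0.66707256]), 'torque': array([ 0.01248649, -0.02883563, -0.03540475]), 'width': 0.09217307538646545}
side [[361.98634387   0.         326.13041043]
 [  0.         361.98634387 200.85426559]
 [  0.           0.           1.        ]] [[-0.92545353 -0.37867233 -0.01195964]
 [-0.16932994  0.44165923 -0.88105874]
 [ 0.33891465 -0.81335379 -0.47285565]] [0.48602255 0.17707288 0.41946272]
top [[417.82892005   0.         322.1066691 ]
 [  0.         417.82892005 202.5833456 ]
 [  0.           0.           1.        ]] [[-0.04450256 -0.99898637  0.00676474]
 [-0.97562785  0.04200356 -0.2153741 ]
 [ 0.21487165 -0.01618457 -0.97650819]] [-0.04416709  0.58171559  0.78439505]
```

View pics/top0.png

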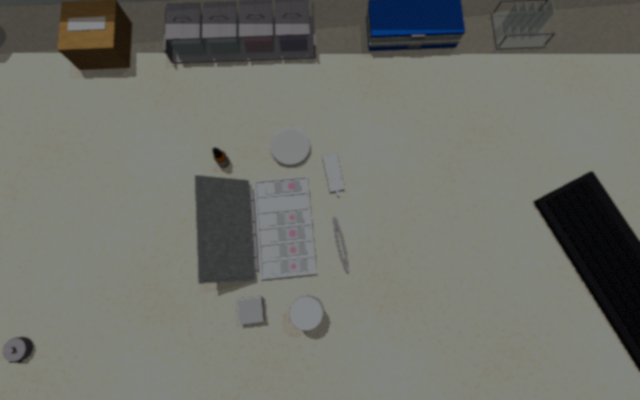

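View pics/side0.png

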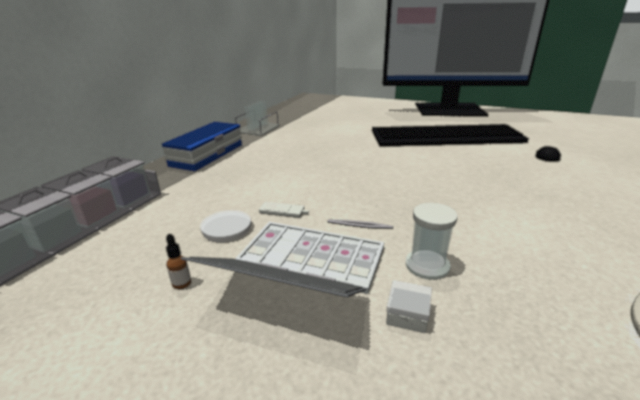

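Top view: the tray's corners are about (256,183), (307,178), (316,274) and (260,278). The cover's free edge runs (196,177)–(199,281), and its hinge edge (249,182)–(254,279). In the side view the free edge runs about (187,260)–(368,290). The bottle, box, jar and dish are near the cover's two ends.

```bash
cat > h.py <<'E'
import numpy as np,cv2
def ray(c,p):
    d=c["R"].T@np.linalg.inv(c["mtx"])@[p[0],p[1],1.];return -c["R"].T@c["t"],d
def onz(c,p,z):
    o,d=ray(c,p);return o+d*(z-o[2])/d[2]
E
python3 - <<'E'
from h import *
from scipy.spatial.transform import Rotation as Ro
T=dict(np.load("top0.npz"));S=dict(np.load("side0.npz"))
# refine tray/cover by masks
f=T["frame"].astype(int);g=f.sum(2)/3
m=((g<95)).astype(np.uint8);m[:120]=0;m[:,:180]=0;m[:,262:]=0
cs=max(cv2.findContours(m,0,2)[0],key=cv2.contourArea)
print("cover quad",cv2.approxPolyDP(cs,6,True).reshape(-1,2).tolist(),cv2.contourArea(cs))
tc=[onz(T,p,.012) for p in[(256,183),(307,178),(316,274),(260,278)]]
print(np.round(tc,3));c=np.mean(tc,0);print("tray c",c)
hy=(tc[3]-tc[0]);hy2=tc[2]-tc[1];print("yaw dirs",np.arctan2(hy[1],hy[0]),np.arctan2(hy2[1],hy2[0]),np.linalg.norm(hy),np.linalg.norm(tc[1]-tc[0]))
ay=(hy+hy2);ay/=-np.linalg.norm(ay);ax=np.array([ay[1],-ay[0],0]);
print("tray x",ax,"y",ay);h=c-.064*ax;h[2]=.0135;print("spine",h)
C=cs.reshape(-1,2)
# free edge mid: reproject for theta
for th in np.arange(2.35,2.85,.05):
    r=[]
    for s in(-.107,.107):
        P=h+s*ay+.126*(np.cos(th)*ax+np.sin(th)*np.array([0,0,1]))
        for c_ in(T,S):
            q=c_["mtx"]@(c_["R"]@P+c_["t"]);r.append((q[:2]/q[2]).round(0).astype(int).tolist())
    print(round(th,2),r)
for n,p,z in[("bottle top",(217,152),.085),("bottle foot",(225,162),0.0),("dish",(291,148),.016),("box",(251,312),.034),("jar",(307,313),.097),("mailer",(334,173),.012),("forc",(341,245),.006)]:print(n,onz(T,p,z).round(3))
for n,p in[("bottle",(180,284)),("jar",(429,266)),("box",(410,315))]:print(n,onz(S,p,0).round(3))
print(Ro.from_quat([0.1265,0.6957,-0.1278,0.6954]).as_matrix().round(3))
E
```

```text
cover quad [[195, 176], [199, 282], [215, 282], [219, 294], [255, 282], [248, 181]] 6081.5
[[ 0.64   0.071  0.012]
 [ 0.647 -0.04   0.012]
 [ 0.439 -0.051  0.012]
 [ 0.436  0.065  0.012]]
tray c [0.54072463 0.01139578 0.012     ]
yaw dirs -3.1115520468052886 -3.0882796643547334 0.2041285423932967 0.1114473953871311
tray x [ 0.04176952 -0.99912727  0.        ] y [ 0.99912727  0.04176952 -0.        ]
spine [0.53805138 0.07533993 0.0135    ]
2.35 [[202, 283], [353, 280], [200, 172], [188, 243]]
2.4 [[201, 283], [352, 286], [198, 173], [186, 247]]
2.45 [[199, 284], [351, 292], [197, 174], [185, 252]]
2.5 [[198, 284], [350, 298], [195, 175], [183, 257]]
2.55 [[197, 284], [349, 304], [194, 176], [182, 263]]
2.6 [[196, 284], [348, 310], [193, 177], [181, 268]]
2.65 [[195, 285], [347, 316], [193, 178], [181, 273]]
2.7 [[194, 285], [346, 321], [192, 178], [180, 278]]
2.75 [[194, 285], [345, 327], [192, 179], [179, 283]]
2.8 [[193, 285], [344, 333], [191, 180], [179, 287]]
bottle top [0.689 0.139 0.085]
bottle foot [0.695 0.142 0.   ]
dish [ 0.716 -0.007  0.016]
box [0.37  0.081 0.034]
jar [ 0.365 -0.032  0.097]
mailer [ 0.656 -0.099  0.012]
forc [ 0.498 -0.107  0.006]
bottle [0.7   0.147 0.   ]
jar [ 0.363 -0.03   0.   ]
box [0.372 0.083 0.   ]
[[-0.001  0.354  0.935]
 [-0.002  0.935 -0.354]
 [-1.    -0.002 -0.   ]]
```

Request:
drive_tool([
  [[0,0,0],0.15],
  [[0,0,0],0.15],
  [[0,0,0],0.15],
  [[0,0,0],0.15],
  [[0,0,0],0.15],
], claw=0)

```text
clock: 0.72
tool_pos: [0.2299, 0.6075, 0.1944]
orientation: [0.6, 0.374, 0.6, -0.375]
contact_force: [0.5, -0.1, 0.2]
width: 0.0464
```

Request:
drive_tool([
  [[0,0,0],0.15],
  [[0,0,0],0.15],
  [[0,0,0],0.118],
  [[0,0,0],0],
  [[0,0,0],0],
])

```text
clock: 1.35
tool_pos: [0.2299, 0.6078, 0.1947]
orientation: [0.511, 0.489, 0.511, -0.489]
contact_force: [0.5, 0.1, 0.2]
width: 0.0007
```

Request:
drive_tool([
  [[0,3,3.5],0],
  [[0,4,4],0],
  [[0,4,4],0],
  [[0,4,4],0],
  [[0,4,4],0],
])

```text
clock: 1.98
tool_pos: [0.4291, 0.4195, 0.1951]
orientation: [0.511, 0.489, 0.511, -0.489]
contact_force: [0.8, 1.0, -1.0]
width: 0.0003
```

Request:
drive_tool([
  [[0,4,4],0],
  [[0,3.5,4],0],
  [[0,2.2,4],0],
  [[0,0,4],0],
  [[0,0,3],0],
])

```text
clock: 2.6
tool_pos: [0.5331, 0.2325, 0.1948]
orientation: [0.51, 0.49, 0.51, -0.49]
contact_force: [0.6, 0.9, 0.6]
width: 0.0005
```

Request:
drive_tool([
  [[3,0,1],0],
  [[4,0,0],0],
  [[4,0,0],0],
  [[3,0,0],0],
  [[0,0,0],0],
])

```text
clock: 3.22
tool_pos: [0.5306, 0.224, 0.0526]
orientation: [0.51, 0.487, 0.511, -0.491]
contact_force: [-0.5, 0.5, -0.1]
width: 0.0003
```

```bash
python3 - <<'E'
from plant import env,capture
import cv2,numpy as np
s=env.observe();print(s["tool_pos"],s["contact_force"],s["joints"])
a=[]
for n in("side","top"):
    c=capture(n);np.savez(f"{n}1.npz",**c);a.append(cv2.resize(c["frame"][:,:,::-1][100:340,130:450],(640,480))[:, :400] if 0 else c["frame"][:,:,::-1][100:350,100:500])
cv2.imwrite("pics/a1.png",np.vstack(a))
E
```

```text
[0.5306422  0.22403235 0.05261451] [-0.54441814  0.5281796  -0.12679332] [-0.42388578  0.51748679 -0.02814053  1.85393121  0.01939478  0.77607728
 -0.41984073]
```

View pics/a1.png

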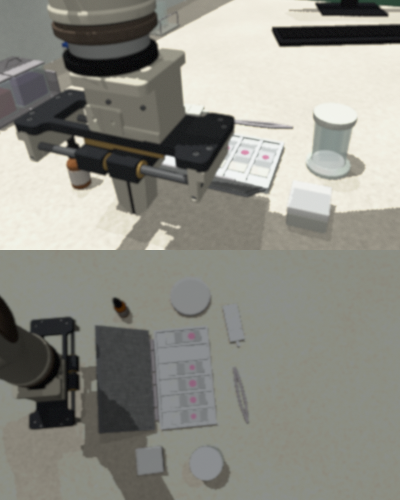

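Fingers are left of the free edge and centred on it, with about 40 mm of gap left. Next I approach and then follow the arc.

Request:
drive_tool([
  [[0.5,0,1],0],
  [[0.4,0,1],0],
  [[0,0,1],0],
  [[-0.5,0,0.8],0],
  [[-0.5,0,0.5],0],
])

```text
clock: 3.95
tool_pos: [0.5347, 0.1822, 0.0567]
orientation: [0.51, 0.49, 0.51, -0.489]
contact_force: [-0.3, 1.2, 0.3]
width: 0.0005
```

Request:
drive_tool([
  [[-0.6,0,0.5],0],
  [[-0.7,0,0.5],0],
  [[-0.6,0,0.5],0],
  [[-0.5,0,0.5],0],
  [[-0.4,0,0.5],0],
])

```text
clock: 4.58
tool_pos: [0.5359, 0.1567, 0.0844]
orientation: [0.51, 0.49, 0.51, -0.49]
contact_force: [0.1, 0.6, -1.0]
width: 0.0004
```

```bash
python3 - <<'E'
from plant import env,capture
import cv2,numpy as np
s=env.observe();print(s["tool_pos"],s["contact_force"])
a=[]
for n in("side","top"):
    c=capture(n);np.savez(f"{n}2.npz",**c);a.append(c["frame"][:,:,::-1][100:350,100:500])
cv2.imwrite("pics/a2.png",np.vstack(a))
E
```

```text
[0.53594292 0.1567249  0.08437587] [ 0.12485699  0.62639508 -0.99324318]
```

View pics/a2.png

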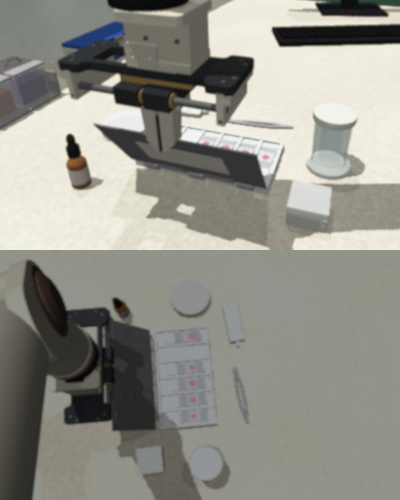

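The cover is turning on the fingers' outside, and the tray hasn't moved.

Request:
drive_tool([
  [[-0.4,0,0.6],0],
  [[-0.3,0,0.6],0],
  [[-0.3,0,0.6],0],
  [[-0.3,0,0.6],0],
  [[-0.3,0,0.6],0],
])

```text
clock: 5.3
tool_pos: [0.537, 0.1265, 0.1002]
orientation: [0.51, 0.49, 0.51, -0.49]
contact_force: [0.7, 0.9, -0.4]
width: 0.0007
```

Request:
drive_tool([
  [[-0.4,0,0.8],0],
  [[-0.4,0,0.8],0],
  [[-0.4,0,0.8],0],
  [[-0.3,0,0.8],0],
  [[-0.3,0,0.8],0],
])

```text
clock: 5.92
tool_pos: [0.5387, 0.0865, 0.1182]
orientation: [0.51, 0.49, 0.51, -0.49]
contact_force: [0.4, -0.3, 0.1]
width: -0.0002
```

```bash
python3 - <<'E'
from plant import env,capture
import cv2,numpy as np
s=env.observe();print(s["tool_pos"],s["contact_force"])
a=[]
for n in("side","top"):
    c=capture(n);np.savez(f"{n}3.npz",**c);a.append(c["frame"][:,:,::-1][100:350,100:500])
cv2.imwrite("pics/a3.png",np.vstack(a))
E
```

```text
[0.53867598 0.08652662 0.11822707] [ 0.38080837 -0.28351767  0.13512572]
```

View pics/a3.png

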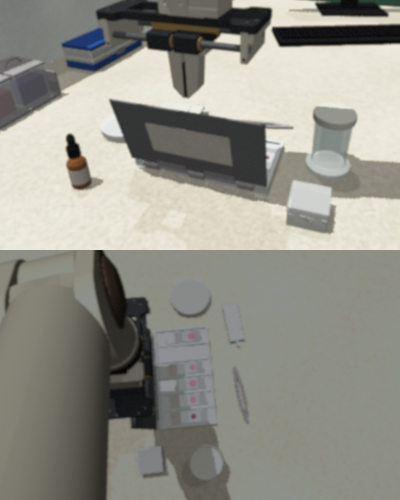

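```bash
python3 - <<'E'
from h import *
S=dict(np.load("side3.npz"))
pr=lambda P:((lambda q:(q[:2]/q[2]-[100,100]).round(1))(S["mtx"]@(S["R"]@np.array(P)+S["t"])))
print("tcp",pr([.5387,.0865,.118]),pr([.5387,.0865,.02]))
ax=np.array([.0418,-.999,0]);ay=np.array([.999,.0418,0]);h=np.array([.538,.0753,.0135])
for th in np.arange(1.4,2.5,.1):
    print(round(th,2),[pr(h+s*ay+r*(np.cos(th)*ax+np.array([0,0,np.sin(th)]))) for s,r in((-.107,.126),(.107,.126),(-.107,.006),(.107,.006))])
c=S["frame"][:,:,::-1][150:320,170:410];cv2.imwrite("pics/c3.png",cv2.resize(c,None,fx=3,fy=3,interpolation=2))
E
```

```text
tcp [190.6 116.1] [194.6 174.6]
1.4 [array([277.9, 104.4]), array([132.9,  81.7]), array([269.9, 186.2]), array([135.8, 155.7])]
1.5 [array([275.7, 107.9]), array([127.9,  84.3]), array([269.8, 186.4]), array([135.6, 155.9])]
1.6 [array([273.4, 112.5]), array([122.8,  87.9]), array([269.6, 186.7]), array([135.4, 156.1])]
1.7 [array([270.9, 118.3]), array([117.6,  92.4]), array([269.5, 187. ]), array([135.2, 156.3])]
1.8 [array([268.3, 125.2]), array([112.4,  97.8]), array([269.4, 187.4]), array([135. , 156.6])]
1.9 [array([265.5, 133.1]), array([107.3, 104.2]), array([269.3, 187.7]), array([134.8, 156.9])]
2.0 [array([262.8, 142.1]), array([102.4, 111.5]), array([269.2, 188.1]), array([134.6, 157.2])]
2.1 [array([260., 152.]), array([ 97.8, 119.6]), array([269.1, 188.5]), array([134.5, 157.6])]
2.2 [array([257.2, 162.7]), array([ 93.5, 128.3]), array([269. , 188.9]), array([134.3, 157.9])]
2.3 [array([254.5, 174. ]), array([ 89.6, 137.7]), array([268.9, 189.4]), array([134.2, 158.3])]
2.4 [array([252. , 185.7]), array([ 86.3, 147.4]), array([268.8, 189.8]), array([134.1, 158.7])]
```

View pics/c3.png

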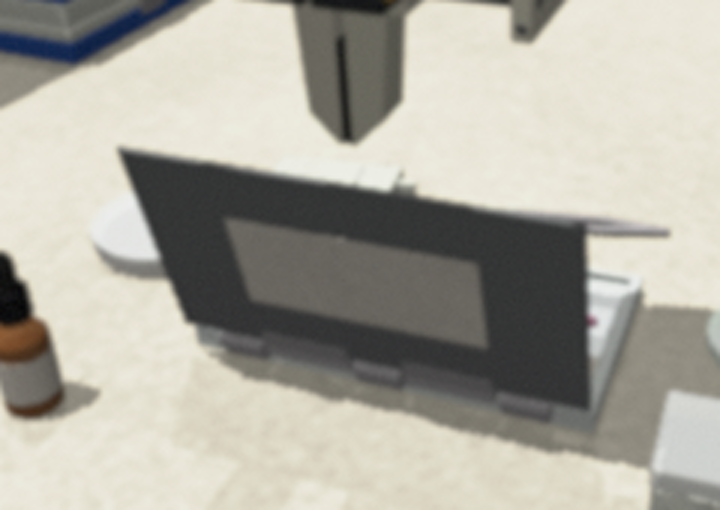

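```bash
python3 - <<'E'
from h import *
from plant import env
S=dict(np.load("side3.npz"))
pr=lambda P:((lambda q:(q[:2]/q[2]-[100,100]).round(1))(S["mtx"]@(S["R"]@np.array(P)+S["t"])))
for P in([.5306,.224,.0526],[.5359,.1567,.0844],[.5387,.0865,.118]):
    print([pr(np.array(P)+[0,0,d]) for d in(0,.01,.02,.03)])
s=env.observe();print(s["tool_pos"],s["contact_force"],s["clock"])
for k in(1,2):
    c=np.load(f"side{k}.npz")["frame"][:,:,::-1][200:330,180:320];cv2.imwrite(f"pics/d{k}.png",cv2.resize(c,None,fx=3,fy=3))
cv2.imwrite("pics/d.png",np.hstack([cv2.imread("pics/d1.png"),cv2.imread("pics/d2.png")])[:, :800])
E
```

```text
[array([142.6, 229.9]), array([141.5, 223.2]), array([140.3, 216.4]), array([139.2, 209.4])]
[array([167.5, 168.6]), array([166.7, 161.9]), array([166. , 155.1]), array([165.2, 148.1])]
[array([190.6, 116.1]), array([190.2, 109.5]), array([189.7, 102.8]), array([189.2,  95.9])]
[0.53901886 0.0857432  0.11839747] [-0.33466671 -0.70897825 -0.32080296] 6.025
```

View pics/d.png

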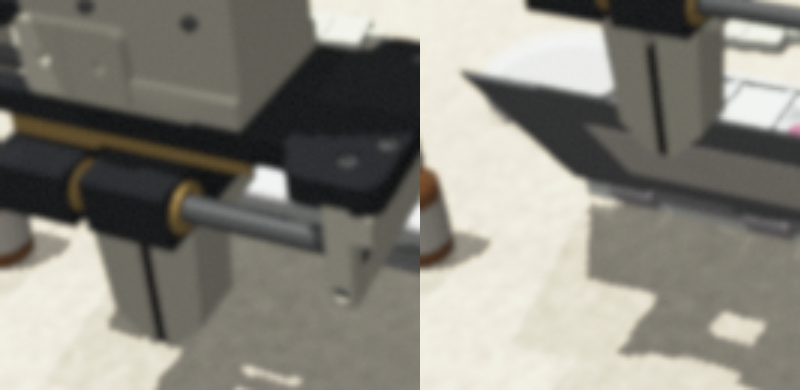

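The picture shows the fingertip above and past the edge: the edge slipped off near θ≈1.8. The visible tip sits about 30 mm higher than the reported TCP suggests, and both the slip point and the pixel rows give that same offset. I'll back off over the top and push again lower.

Request:
drive_tool([
  [[-1.5,0,0],0],
  [[-1.5,0,0],0],
  [[0,0,-2],0],
  [[0,0,-2.5],0],
  [[0,0,-2],0],
])

```text
clock: 6.65
tool_pos: [0.5364, 0.1538, 0.1495]
orientation: [0.511, 0.49, 0.51, -0.489]
contact_force: [-0.2, 0.3, -1.2]
width: 0.0004
```

Request:
drive_tool([
  [[2,0,0],0],
  [[2,0,0],0],
  [[2,0,0],0],
  [[2,0,0],0],
  [[0,0,0],0],
])

```text
clock: 7.28
tool_pos: [0.5351, 0.1523, 0.0676]
orientation: [0.51, 0.489, 0.511, -0.49]
contact_force: [-0.2, 0.5, 0.9]
width: 0.0004
```

```bash
python3 - <<'E'
from plant import env,capture
import cv2,numpy as np
s=env.observe();print(s["tool_pos"],s["contact_force"])
c=capture("side");np.savez("side4.npz",**c)
cv2.imwrite("pics/a4.png",cv2.resize(c["frame"][:,:,::-1][100:320,170:410],None,fx=2.5,fy=2.5))
E
```

```text
[0.53508955 0.15229152 0.06760457] [-0.19950785  0.46560037  0.91993188]
```

View pics/a4.png

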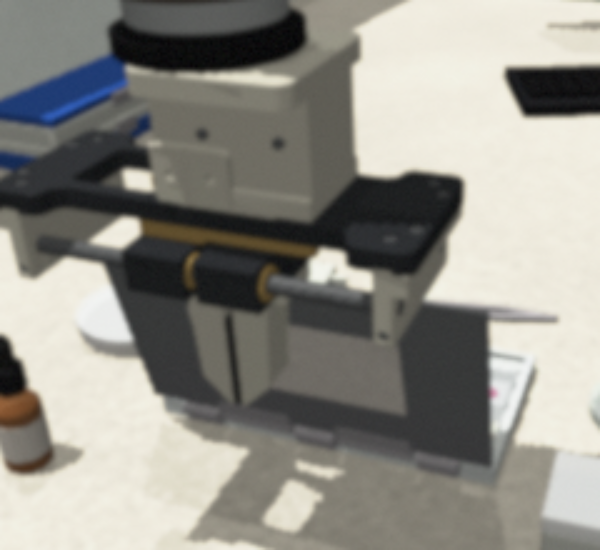

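Request:
drive_tool([
  [[-0.2,0,1.2],0],
  [[-0.2,0,1.2],0],
  [[-0.2,0,1],0],
  [[-0.2,0,0.8],0],
  [[-0.1,0,0.8],0],
])

```text
clock: 7.95
tool_pos: [0.5383, 0.1018, 0.0774]
orientation: [0.51, 0.49, 0.51, -0.489]
contact_force: [0.4, 0.9, 0.4]
width: 0.0004
```

Request:
drive_tool([
  [[0,0,0.8],0],
  [[0,0,0.8],0],
  [[0,0,0.8],0],
  [[0.1,0,0.8],0],
  [[0.2,0,0.8],0],
])

```text
clock: 8.57
tool_pos: [0.5396, 0.0617, 0.0739]
orientation: [0.51, 0.49, 0.51, -0.49]
contact_force: [-1.0, 0.6, 0.7]
width: 0.0004
```

```bash
python3 - <<'E'
from plant import env,capture
import cv2,numpy as np
s=env.observe();print(s["tool_pos"],s["contact_force"])
a=[]
for n in("side","top"):
    c=capture(n);np.savez(n+"5.npz",**c);a.append(cv2.resize(c["frame"][:,:,::-1][100:300,170:410],None,fx=1.5,fy=1.5))
cv2.imwrite("pics/a5.png",np.vstack(a))
E
```

```text
[0.5395929  0.06167008 0.07385752] [-0.97350177  0.6419508   0.74686234]
```

View pics/a5.png

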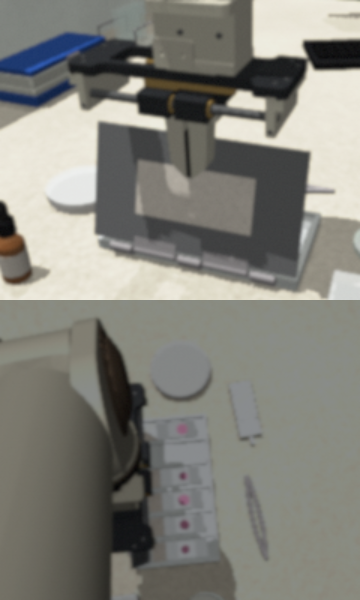

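The cover is past upright, θ about 1.3–1.4, and the fingertip is on the outside face at the card. The tray hasn't moved. Next I lay it down gradually.

Request:
drive_tool([
  [[0.2,0,0.7],0],
  [[0.3,0,0.7],0],
  [[0.3,0,0.6],0],
  [[0.4,0,0.6],0],
  [[0.4,0,0.6],0],
])

```text
clock: 9.3
tool_pos: [0.5411, 0.0297, 0.0578]
orientation: [0.51, 0.49, 0.51, -0.49]
contact_force: [0.6, 0.2, -0.4]
width: 0.0003
```

Request:
drive_tool([
  [[0.4,0,0.5],0],
  [[0.4,0,0.4],0],
  [[0.4,0,0.4],0],
  [[0.4,0,0.3],0],
  [[0.4,0,0.3],0],
])

```text
clock: 9.93
tool_pos: [0.5417, 0.011, 0.0377]
orientation: [0.51, 0.49, 0.51, -0.49]
contact_force: [0.6, -1.0, 0.8]
width: 0.0002
```

```bash
python3 - <<'E'
from plant import env,capture
import cv2,numpy as np
s=env.observe();print(s["tool_pos"],s["contact_force"])
a=[]
for n in("side","top"):
    c=capture(n);np.savez(n+"6.npz",**c);a.append(cv2.resize(c["frame"][:,:,::-1][100:300,170:410],None,fx=1.5,fy=1.5))
cv2.imwrite("pics/a6.png",np.vstack(a))
E
```

```text
[0.54171956 0.01102479 0.03771948] [ 0.64969931 -1.00501617  0.78135976]
```

View pics/a6.png

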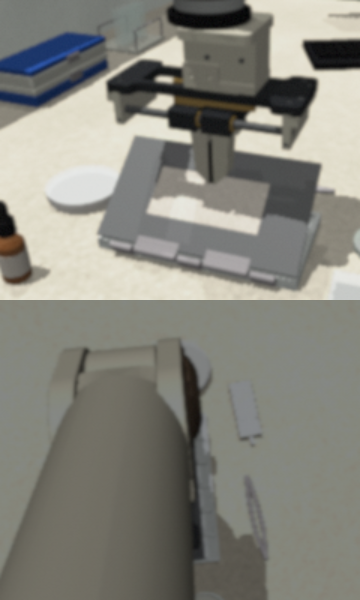

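Request:
drive_tool([
  [[0.4,0,0.4],0],
  [[0.4,0,0.4],0],
  [[0.5,0,0.3],0],
  [[0.5,0,0.3],0],
  [[0.5,0,0.2],0],
])

```text
clock: 10.65
tool_pos: [0.5424, -0.005, 0.0146]
orientation: [0.51, 0.49, 0.51, -0.49]
contact_force: [0.8, -0.6, -0.3]
width: 0.0002
```

Request:
drive_tool([
  [[0.3,0,0.2],0],
  [[0.3,0,0],0],
  [[0.3,0,0],0],
  [[0.3,0,0],0],
  [[0.2,0,0],0],
])

```text
clock: 11.28
tool_pos: [0.5425, -0.0067, 0.0008]
orientation: [0.51, 0.49, 0.51, -0.49]
contact_force: [-0.1, -0.8, 1.3]
width: 0.0008
```

```bash
python3 - <<'E'
from plant import env,capture
from h import *
s=env.observe();print(s["tool_pos"],s["contact_force"],s["torque"],s["joint_efforts"].round(2))
c=capture("side");np.savez("side7.npz",**c)
cv2.imwrite("pics/a7.png",cv2.resize(c["frame"][:,:,::-1][150:320,170:410],None,fx=3,fy=3))
h=np.array([.538,.0753,.0135]);ax=np.array([.0418,-.999,0]);ay=np.array([.999,.0418,0])
for th in(0,.05,.1,.2,.3,.4):
    r=[]
    for sg in(-1,1):
        P=h+sg*.107*ay+.126*(np.cos(th)*ax+np.array([0,0,np.sin(th)]));q=c["mtx"]@(c["R"]@P+c["t"]);r.append(((q[:2]/q[2]-[170,150])*3).round())
    print(th,r)
E
```

```text
[ 0.54247423 -0.00668752  0.00082225] [-0.13825652 -0.80983842  1.29030232] [-0.10846687  0.07558321 -0.02237422] [ -0.09 -51.96   0.51 -18.39  -0.08   0.07   0.  ]
0 [array([653., 273.]), array([309., 209.])]
0.05 [array([654., 263.]), array([308., 200.])]
0.1 [array([654., 254.]), array([307., 192.])]
0.2 [array([655., 237.]), array([304., 175.])]
0.3 [array([655., 221.]), array([300., 160.])]
0.4 [array([655., 206.]), array([295., 146.])]
```

View pics/a7.png

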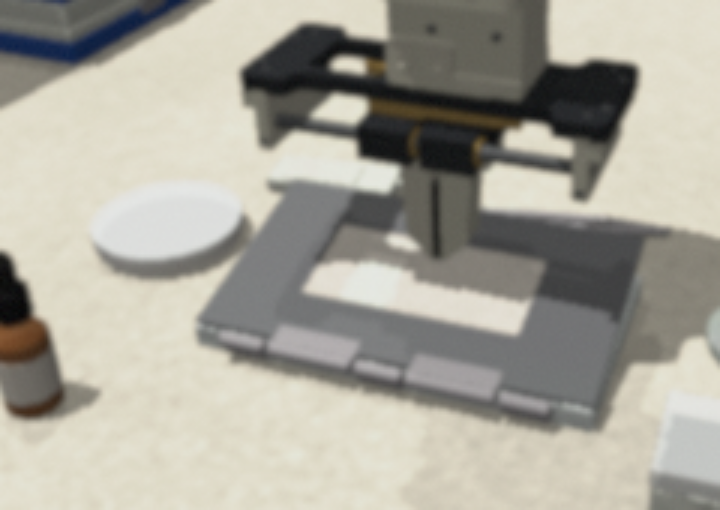

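θ is about 0.2 with the fingers on the card, so the tip needs roughly 18 mm more.

Request:
drive_tool([
  [[0.3,0,0.2],0],
  [[0.3,0,0],0],
  [[0.3,0,0],0],
  [[0.2,0,0],0],
  [[0.2,0,0],0],
])

```text
clock: 11.95
tool_pos: [0.5425, -0.0088, -0.0122]
orientation: [0.51, 0.49, 0.51, -0.49]
contact_force: [-0.2, 0.2, -0.0]
width: 0.0008
```

Request:
drive_tool([
  [[0.1,0,0],0],
  [[0.1,0,0],0],
  [[0.1,0,0],0],
  [[0.1,0,0],0],
  [[0,0,0],0],
])

```text
clock: 12.58
tool_pos: [0.5425, -0.0087, -0.0161]
orientation: [0.51, 0.49, 0.51, -0.49]
contact_force: [0.7, 0.1, -0.3]
width: 0.0006
```

Request:
drive_tool([
  [[0.1,0,0],0],
  [[0.1,0,0],0],
  [[0.1,0,0],0],
  [[0,0,0],0],
  [[0,0,0],0],
])

```text
clock: 13.2
tool_pos: [0.5428, -0.0087, -0.0168]
orientation: [0.51, 0.49, 0.51, -0.49]
contact_force: [-7.0, 0.2, 21.6]
width: 0.0006
```

Force rose to 22 N with the motion stopped, so the cover is down on the tray. I lift straight up, then look.

Request:
drive_tool([
  [[-0.3,0,0],0],
  [[-1,0,0],0],
  [[-3,0,0],0],
  [[-4,0,0],0],
  [[-4,0,0],0],
])

```text
clock: 13.82
tool_pos: [0.5423, -0.0088, 0.1052]
orientation: [0.51, 0.49, 0.51, -0.49]
contact_force: [2.1, -0.1, -0.1]
width: 0.0006
```

Request:
drive_tool([
  [[-4,0,0],0],
  [[-3,0,-3],0],
  [[0,0,-5],0],
  [[0,0,-5],0],
  [[0,0,-5],0],
])

```text
clock: 14.45
tool_pos: [0.5351, 0.1725, 0.1746]
orientation: [0.51, 0.49, 0.51, -0.49]
contact_force: [0.0, -0.8, 0.1]
width: 0.0003
```

Request:
drive_tool([
  [[0,0,-5],0],
  [[0,-2,-5],0],
  [[0,-3,-5],0],
  [[0,-3,-4],0],
  [[0,0,0],0],
])

```text
clock: 15.08
tool_pos: [0.4432, 0.3626, 0.1743]
orientation: [0.511, 0.487, 0.513, -0.487]
contact_force: [0.3, 0.2, 1.4]
width: 0.0007
```

```bash
python3 - <<'E'
from plant import env,capture
from h import *
s=env.observe();print(s["tool_pos"],s["contact_force"])
c=capture("side");t=capture("top")
for n,k in(("side",c),("top",t)): 
    d=np.abs(k["frame"].astype(int)-np.load(n+"0.npz")["frame"]).max(2)
a=[x["frame"][:,:,::-1][b:b+190,170:410] for x,b in((c,140),(t,130))]
cv2.imwrite("pics/a8.png",cv2.resize(np.vstack(a),None,fx=1.55,fy=1.55))
h=np.array([.538,.0753,.0135]);ax=np.array([.0418,-.999,0]);ay=np.array([.999,.0418,0])
for th in(0,.05,.1):
    r=[]
    for sg in(-1,1):
        P=h+sg*.107*ay+.126*(np.cos(th)*ax+np.array([0,0,np.sin(th)]));q=c["mtx"]@(c["R"]@P+c["t"]);r.append(((q[:2]/q[2]-[170,140])*1.55).round())
    print(th,r)
E
```

```text
[0.44315527 0.36257753 0.17430031] [0.27170486 0.15869903 1.3789991 ]
0 [array([337., 156.]), array([160., 123.])]
0.05 [array([338., 152.]), array([159., 119.])]
0.1 [array([338., 147.]), array([159., 115.])]
```

View pics/a8.png

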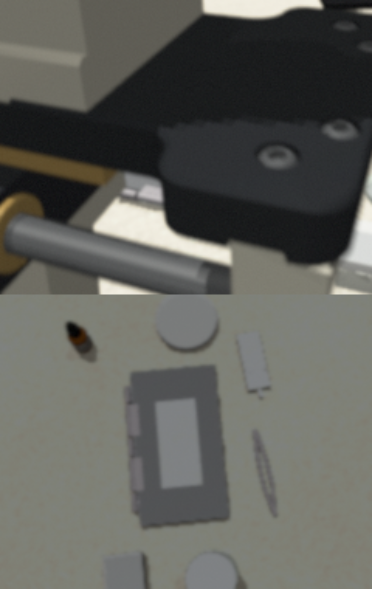

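From above, the cover is shut and everything stands in place, but the gripper blocks the side view. I'll move it aside and check flatness with numbers.

Request:
drive_tool([
  [[0,-4,-4],0],
  [[0,-4,-4],0],
  [[0,-4,-4],0],
  [[0,-4,-4],0],
  [[0,-3,-4],0],
])

```text
clock: 15.8
tool_pos: [0.2499, 0.5498, 0.1743]
orientation: [0.51, 0.49, 0.509, -0.49]
contact_force: [0.2, 0.5, 0.3]
width: 0.0
```

```bash
python3 - <<'E'
from plant import env,capture
from h import *
s=env.observe();print(s["tool_pos"],s["contact_force"])
c=capture("side");t=capture("top")
h=np.array([.538,.0753,.0135]);ax=np.array([.0418,-.999,0]);ay=np.array([.999,.0418,0])
def pr(k,P):
    q=k["mtx"]@(k["R"]@P+k["t"]);return q[:2]/q[2]
# side view: column profile of brightness across the free edge, at three stations
g=cv2.cvtColor(c["frame"],cv2.COLOR_RGB2GRAY).astype(int)
for sg in(-.09,-.05,.05,.09):
    e={th:pr(c,h+sg*ay+.126*(np.cos(th)*ax+np.array([0,0,np.sin(th)]))).round(1) for th in(0,.05,.1,.2)}
    u=int(round(e[0][0]));r0=int(e[0][1])-14
    print(sg,"rows for th",[float(v[1]) for v in e.values()],"profile from",r0,g[r0:r0+22,u].tolist())
for n,k in(("top",t),("side",c)):
    f0=np.load(n+"0.npz")["frame"];d=(np.abs(k["frame"].astype(int)-f0).max(2)>40).astype(np.uint8)
    d=cv2.morphologyEx(d,cv2.MORPH_OPEN,np.ones((3,3),np.uint8))
    print(n,[cv2.boundingRect(q) for q in cv2.findContours(d,0,2)[0]])
gt=cv2.cvtColor(t["frame"],cv2.COLOR_RGB2GRAY).astype(int)
m=(gt<105).astype(np.uint8);m[:165]=0;m[290:]=0;m[:,:235]=0;m[:,335:]=0
q=max(cv2.findContours(m,0,2)[0],key=cv2.contourArea)
print("quad",cv2.approxPolyDP(q,6,True).reshape(-1,2).tolist())
print("expected closed",[pr(t,h+sg*ay+r*ax+[0,0,.0015]).round().tolist() for sg in(-.107,.107) for r in(.006,.126)])
E
```

```text
[0.24991612 0.54975946 0.17425881] [0.1905962  0.45934893 0.25889979]
-0.09 rows for th [239.0, 236.0, 233.0, 227.2] profile from 225 [143, 131, 108, 119, 162, 189, 195, 195, 197, 200, 198, 195, 188, 165, 135, 113, 108, 107, 107, 108, 107, 108]
-0.05 rows for th [234.8, 231.7, 228.8, 223.1] profile from 220 [178, 148, 122, 120, 124, 111, 119, 160, 187, 195, 197, 197, 195, 189, 166, 134, 111, 108, 107, 107, 107, 107]
0.05 rows for th [224.8, 221.9, 219.0, 213.5] profile from 210 [168, 145, 116, 93, 86, 94, 118, 148, 178, 193, 198, 200, 200, 195, 182, 152, 121, 109, 105, 108, 108, 107]
0.09 rows for th [221.1, 218.2, 215.4, 209.9] profile from 207 [207, 206, 204, 196, 183, 151, 116, 97, 112, 151, 179, 191, 190, 183, 159, 129, 110, 106, 107, 107, 107, 107]
top [(19, 380, 39, 20), (282, 257, 4, 3), (290, 256, 9, 3), (301, 255, 6, 3), (262, 247, 56, 32), (305, 242, 9, 15), (260, 230, 12, 15), (304, 226, 10, 15), (259, 214, 12, 15), (302, 210, 11, 14), (296, 195, 15, 14), (256, 183, 19, 30), (283, 182, 12, 9), (300, 179, 10, 14), (196, 176, 60, 117)]
side [(186, 256, 184, 94), (236, 220, 148, 68)]
quad [[307, 175], [254, 181], [255, 269], [262, 281], [317, 275]]
expected closed [[260.0, 280.0], [318.0, 275.0], [255.0, 181.0], [310.0, 176.0]]
```

Free-edge rows are 238.5, 234.5, 225 and 222. Predicted for θ=0 they are 239, 234.8, 224.8 and 221, so it is flat all along. Neither picture has changed outside the tray and cover area, apart from a patch at the top picture's lower left, which looks like the arm or its shadow.

```bash
python3 -c "
from plant import env
print(env.finish_job())"
```

```text
the job is handed in; nothing more can be done
None
```

The cover is closed and lies flat on the tray, and the job is handed in at about 16 s of the 45 s allowed. I pushed the cover up with the shut fingertips from outside at its free edge, then laid it down slowly until the force rose to about 22 N. I then drew the arm clear.

**Last checks:**
- **Flatness:** along the whole free edge, the pixel rows are within 1 pixel of those for a closed cover. That puts the angle near 0, within roughly 0.02 rad.
- **Tray and bystanders:** the cover's outline from above is within about 3 pixels of where it should be on a tray that has not moved. No bystander shows any change in either picture.
- **Robot:** it ends well away from everything, with no contact force beyond sensor noise.

**What went wrong or disagreed:**
- **Slip:** on the first push the fingertip went over the free edge at about 1.8 rad. The hinge held the cover there, so I backed off over the top and pushed again lower. No contact with the lining showed in the force readings, but I only had readings at the end of each move.
- **Tip height:** the real fingertips sit about 30 mm higher than the reported TCP. The pictures, the slip point and the final contact height all agree on this, and I allowed for it in the second push.

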